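# Sort left-hand and right-hand drawer brackets

### The arm

A 6-joint arm with a two-finger parallel gripper is mounted at the origin on a cart in front of the work surface, level with it; the furniture and walls round the work are solid. World frame = base frame: x ahead of the robot, y to its left, z up, the work surface at z = 0. Lengths are in m, angles in rad, forces in N, time in s.
With the tool pointing down it reaches from about 0.325 to 0.775 m from the base axis. Payload 9.3 kg.
Tool frame: the origin (TCP) lies at the very end of the fingers, on their centre line; the grasp point (between the pads) lies 19 mm behind it; z points along the fingers, y is the line along which they close (so a half turn about z gives the same grasp; the last joint's range is limited). The gripper opens to 85 mm and grips with 20 to 120 N. Pads are 22 mm wide; open, the fingers measure 114 mm over their backs; the gripper's body (76 mm by 85 mm) begins 54 mm behind the grasp point. The pads swing forward as they close: fully open they stand 13 mm farther back than shut.
Start: joints at [-1.256, 0.259, 0.021, 1.334, 0, 1.418], TCP at [0.248, -0.491, 0.231] pointing down, gripper open.
Joint ranges: [-3.04, 3.04], [-0.91, 1.82], [-1.04, 1.36], [-1.92, 1.95], [-1.52, 1.45], [-3.14, 3.14]. Speed limits (rad/s): [2.22, 2.22, 2.79, 3.14, 3.14, 3.14].

### API

Orientations are given as a unit quaternion [w, x, y, z].
In Python, from plant import env gives the robot as it stands.
- The arm moves only by the tool play_rows, never from a script. Its argument "rows" is a list of rows, each a list of 3 entries, a list of its own where there are three numbers: the shift along the world's x, y, z normalised to -1 to 1, where 1 is 0.025 m, then the turn, a rotation vector about the world's x, y, z normalised to -1 to 1, where 1 is 8 degrees, then the opening, from -1 (shut) to 1 (fully open). In form: [[[x, y, z], [ax, ay, az], fingers], ...]. A call has 1 to 10 rows; each row shifts and turns the commanded pose from where the row before left it; what a row does not reach is not made up. A row lasts 1/8 s, in which the tool goes at most 62.5 mm and 10.7 degrees, less where a joint would pass 70% of its speed; a pose out of reach is approached as far as the arm can. A call with a number of a shift or a turn outside -1 to 1 is refused whole. A call with a gripper value outside its range is refused whole. The fingers move at their own pace and stop on an object; "grip_force" is the grip in N (left out, the last holds). Time passes only in rows, so rows that do not move let the fingers close. It gives the time, the measured TCP pose, the force, the opening and the grip force at its end, in the units of the state.
- env.observe(): the state, without advancing time (a new reading comes with each control period).
- env.grab_frame(name): name is "scene" or "top" or "wrist"; returns a dict with "image" (384x512x3 uint8, red, green, blue), "fx", "fy", "cx", "cy" (pixels), "world_to_cam" (4x4, takes a point from world to camera coordinates). Camera axes: x right, y down, z forward; pixel columns grow to the right and rows downward; lengths in m; the calibration is good to about 2 mm. A picture is of the moment at which its call begins. There is no depth.
- env.finish_job(): hands the job in; it is judged then, once.
Trained networks look in the newest picture that a camera, given by its name, has taken for a name from the list of things; names that differ only in an ending like _2 or _b are one class to them, and where a whole thing is asked for, a point or a joint stands for the part that bears it (a point fixed in the world has none). Each returns a list of dicts, best first, with "confidence" (0 to 1); they miss things now and then, are a little off and sometimes report something else, mostly with a low value. They report only what shows in the picture. A call takes as long as a camera call. They do not tell look-alikes from the thing itself.
- env.search_frame(camera, name): "box" ([left, top, right, bottom] in pixels, round what is visible of it).
- env.outline_of(camera, name): "region" (384x512 bool, what is visible of it) and "box" ([left, top, right, bottom] in pixels, round what is visible of it).
The state is a dict: "time_s": time; "qpos": joint angles; "joint_vel": joint speeds; "joint_torque": joint torques, N m; "tool_pos": TCP position; "ee_rot": TCP orientation; "force": force on the tool from outside, world axes, zero at the start; "moment": the same for the moment, N m; "opening": finger opening in m; "grip_force": force on a finger pad.
Only numpy, scipy, OpenCV 4.12 (cv2) and the standard library are available. Lean on these libraries where they do the work, as an engineer would, in place of code of your own. Each camera call takes 0.05 s, during which the arm holds its last target. There are 200 camera calls.

### The job

The island's drawers are being refitted and four drawer-rail brackets lie on the worktop. Put the two left-hand brackets in the blue tray and the two right-hand brackets in the yellow tray, one bracket to each compartment, lying flat on its foot plate with the flange up; seen from above, a right-hand bracket is shaped like a letter L and a left-hand one like its mirror image. Leave the trays, the salt shaker, the timer and the lemon where they stand.

Things in the scene. Friction and masses are not known exactly. Their poses are not given: they have to be found in the camera images.
- left_bracket_1: left-hand aluminium bracket, from above a mirrored L: foot plate 5 mm thick, 48 (x) x 60 (y) mm over all; stem 20 mm wide along y, toe 20 mm wide at its -y end pointing -x. Grip the upright flange on the stem: 10 mm thick (x), 52 long (y), centred at x = +14 mm, y = 0, top 35 mm above the underside. Origin: centre of the 48 x 60 outline, underside; z up, any yaw. 0.12 kg.
- left_bracket_2: left-hand aluminium bracket, from above a mirrored L: foot plate 5 mm thick, 48 (x) x 60 (y) mm over all; stem 20 mm wide along y, toe 20 mm wide at its -y end pointing -x. Grip the upright flange on the stem: 10 mm thick (x), 52 long (y), centred at x = +14 mm, y = 0, top 35 mm above the underside. Origin: centre of the 48 x 60 outline, underside; z up, any yaw. 0.12 kg.
- right_bracket_1: right-hand aluminium bracket, from above a letter L: foot plate 5 mm thick, 48 (x) x 60 (y) mm over all; stem 20 mm wide along y, toe 20 mm wide at its -y end pointing +x. Grip the upright flange on the stem: 10 mm thick (x), 52 long (y), centred at x = -14 mm, y = 0, top 35 mm above the underside. Origin: centre of the 48 x 60 outline, underside; z up, any yaw. 0.12 kg.
- right_bracket_2: right-hand aluminium bracket, from above a letter L: foot plate 5 mm thick, 48 (x) x 60 (y) mm over all; stem 20 mm wide along y, toe 20 mm wide at its -y end pointing +x. Grip the upright flange on the stem: 10 mm thick (x), 52 long (y), centred at x = -14 mm, y = 0, top 35 mm above the underside. Origin: centre of the 48 x 60 outline, underside; z up, any yaw. 0.12 kg.
- blue_tray: blue plastic tray, 204 (x) x 104 (y) x 24 mm high, loose, about 0.6 kg; walls, floor and the one cross divider (in the plane x = 0) are 4 mm thick, leaving two open compartments of 96 x 96 mm, centred at x = +50 mm and x = -50 mm, y = 0, with floors 4 mm above the underside. Origin: centre of the underside; z up.
- yellow_tray: yellow plastic tray, 204 (x) x 104 (y) x 24 mm high, loose, about 0.6 kg; walls, floor and the one cross divider (in the plane x = 0) are 4 mm thick, leaving two open compartments of 96 x 96 mm, centred at x = +50 mm and x = -50 mm, y = 0, with floors 4 mm above the underside. Origin: centre of the underside; z up.
- salt: bystander: white salt shaker with a grey cap, 44 mm across, 90 mm tall; origin at the centre of its underside
- timer: bystander: cream round kitchen timer, 64 mm across, 56 mm tall; origin at the centre of its underside
- lemon: bystander: yellow lemon, 70 x 57 x 56 mm; origin at the underside of its middle
There are look-alikes about, which are no part of the job. Leave any turquoise look-alike of the right_bracket_1 alone.

How it is judged:
By the outcome, as a careful person would: the job done as asked, in the order asked, and still so for the second after the job is handed in, with the robot touching nothing.
It also fails if it takes over 88 s, if anything falls off the work surface, if the arm or the gripper's body presses on something with over 40 N, if the wrist force passes 120 N, or if a joint passes its speed limit or range.

## Working session

There is one attempt and no reset: what is moved stays moved. The work goes in short steps, Python scripts to look and compute and a tool call to move; the robot and the scene stay as the last step left them, time stands still between calls to the robot, and variables do not carry over. Pictures are saved under pics/ and viewed, at most 14 in all, crops included, and the job is handed in when it is done.

Besides the shell and the picture viewer there is one more tool, called after ">>>" by a JSON object that holds its "name" and its "arguments". play_rows: Moves the arm, as the interface text tells. Its arguments: {"type":"object","properties":{"rows":{"type":"array","items":{"type":"array"}},"grip_force":{"type":"number"}},"required":["rows"]}

```bash
mkdir -p pics; ls
python3 - <<'E'
from plant import env
import cv2
for n in ("top","scene"):
    f=env.grab_frame(n); cv2.imwrite(f"pics/{n}0.png",f["image"][:,:,::-1]); print(n,f["fx"],f["cx"],f["cy"],f["world_to_cam"].round(3).tolist() if hasattr(f["world_to_cam"],'round') else f["world_to_cam"])
    for o in ("left_bracket_1","right_bracket_1","blue_tray","yellow_tray","salt","timer","lemon"):
        print(o,[( [round(float(v)) for v in d["box"]],round(d["confidence"],2)) for d in env.search_frame(n,o)])
print(env.observe())
E
```

```text
pics
top 394.99262648061585 255.48210567438164 194.07088241662055 [[0.09, -0.996, -0.007, -0.328], [-0.965, -0.085, -0.248, 0.49], [0.246, 0.029, -0.969, 1.225], [0.0, 0.0, 0.0, 1.0]]
left_bracket_1 [([269, 218, 290, 233], 0.69), ([226, 205, 245, 225], 0.62)]
right_bracket_1 [([213, 144, 229, 163], 0.64), ([386, 231, 400, 254], 0.62), ([229, 174, 246, 191], 0.48)]
blue_tray [([165, 138, 198, 198], 0.69)]
yellow_tray [([118, 129, 153, 188], 0.68)]
salt []
timer [([133, 202, 153, 219], 0.65)]
lemon [([259, 128, 273, 148], 0.77)]
scene 458.723499799323 252.8691320083158 187.62975786515733 [[-0.819, -0.573, 0.007, 0.274], [-0.431, 0.608, -0.666, 0.45], [0.377, -0.549, -0.746, 1.203], [0.0, 0.0, 0.0, 1.0]]
left_bracket_1 [([248, 213, 269, 232], 0.68)]
right_bracket_1 [([191, 196, 211, 212], 0.76), ([224, 201, 241, 219], 0.66), ([338, 192, 349, 209], 0.64), ([244, 174, 254, 188], 0.59)]
blue_tray [([149, 214, 223, 270], 0.7)]
yellow_tray [([111, 246, 182, 308], 0.68)]
salt [([171, 179, 186, 199], 0.72)]
timer [([196, 282, 218, 307], 0.71)]
lemon [([198, 161, 218, 178], 0.52)]
{'time_s': 0.8, 'qpos': array([-1.25563267e+00,  2.58565583e-01,  2.15061904e-02,  1.33367769e+00,
        1.92253530e-05,  1.41822639e+00]), 'joint_vel': array([-0.00071074, -0.00069592, -0.00059655, -0.00035081, -0.00060686,
       -0.00135178]), 'joint_torque': array([-1.59739290e-02, -5.55500507e+01,  3.44721043e+01,  1.44544949e-03,
       -3.03182278e-04,  1.95513536e-06]), 'tool_pos': array([ 0.247993  , -0.49092359,  0.23129987]), 'ee_rot': array([2.87424618e-05, 9.72777574e-01, 2.31740783e-01, 1.19863635e-05]), 'force': array([-0.28322431, -0.45713128, -0.59800579]), 'moment': array([0.03536806, 0.00879814, 0.04155734]), 'grip_force': 0.0, 'opening': 0.08560981788192557}
```

Run:
```python
import cv2
a=cv2.imread("pics/top0.png"); cv2.imwrite("pics/top0c.png",cv2.resize(a[110:270,110:310],None,fx=3.75,fy=3.75,interpolation=cv2.INTER_CUBIC))
cv2.imwrite("pics/top0r.png",cv2.resize(a[80:384,0:512],None,fx=1.5,fy=1.5))
a=cv2.imread("pics/scene0.png"); cv2.imwrite("pics/scene0c.png",cv2.resize(a[150:320,100:360],None,fx=3,fy=3,interpolation=cv2.INTER_CUBIC))
```

```text
(no output)
```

View pics/top0c.png

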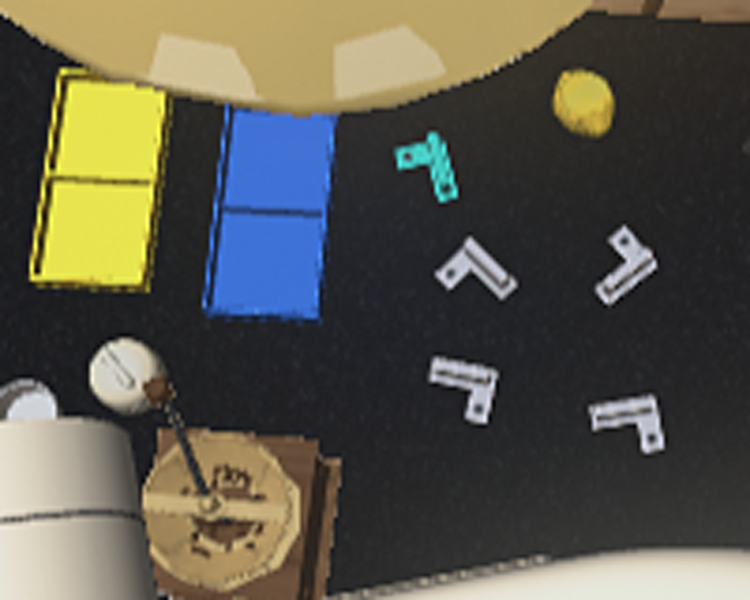

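View pics/scene0c.png

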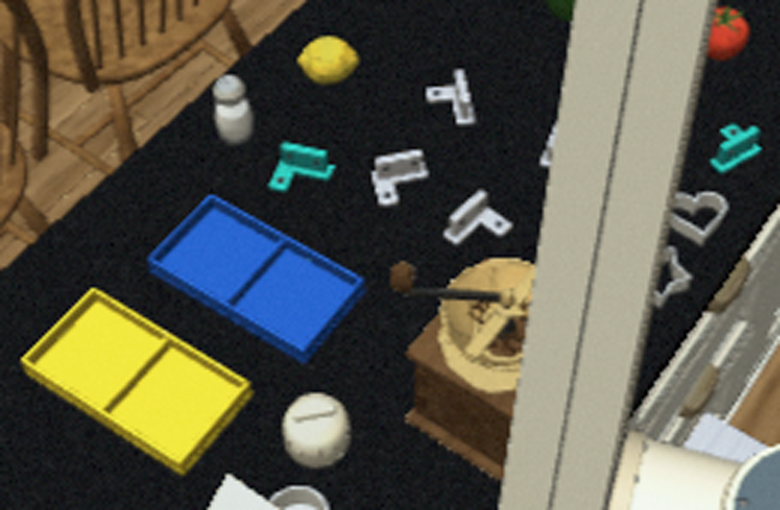

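View pics/top0.png

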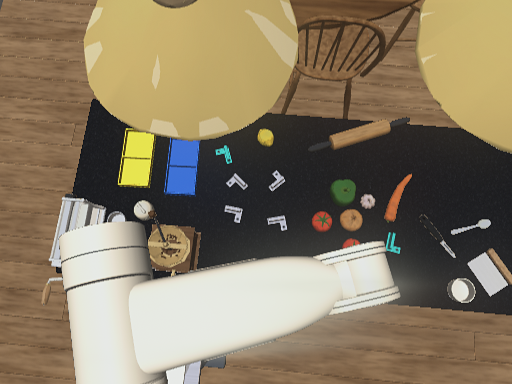

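```bash
cat > h.py <<'E'
import numpy as np, cv2
from scipy.optimize import minimize
from plant import env
def proj(f,P):
    P=np.asarray(P,float); W=np.array(f["world_to_cam"]); c=P@W[:3,:3].T+W[:3,3]
    return np.c_[f["fx"]*c[:,0]/c[:,2]+f["cx"], f["fy"]*c[:,1]/c[:,2]+f["cy"]]
def back(f,uv,z):
    W=np.array(f["world_to_cam"]); R,t=W[:3,:3],W[:3,3]; o=-R.T@t
    d=R.T@np.array([(uv[0]-f["cx"])/f["fx"],(uv[1]-f["cy"])/f["fy"],1]); return o+d*(z-o[2])/d[2]
def box(x0,x1,y0,y1,z0,z1): return np.array([[x,y,z] for x in(x0,x1) for y in(y0,y1) for z in(z0,z1)])
def parts(kind):
    if kind=="tray": return [box(-.102,.102,-.052,.052,0,.024)]
    p=[box(-.024,-.004,-.03,.03,0,.005),box(-.024,.024,-.03,-.01,0,.005),box(-.019,-.009,-.026,.026,.005,.035)]
    if kind=="left":
        for q in p: q[:,0]*=-1
    return p
def mask(f,kind,x,y,a,z=0,S=4):
    m=np.zeros((384*S,512*S),np.uint8); c,s=np.cos(a),np.sin(a); R=np.array([[c,-s,0],[s,c,0],[0,0,1]])
    for p in parts(kind):
        uv=proj(f,p@R.T+[x,y,z])*S+S/2-.5
        if np.abs(uv).max()>1e5: return m[::S,::S]*0.
        cv2.fillConvexPoly(m,cv2.convexHull(uv.round().astype(np.int32)),255)
    return cv2.resize(m,(512,384),interpolation=cv2.INTER_AREA)/255.
def fit(f,region,kind,z=0,yaws=np.arange(0,2*np.pi,np.pi/8),S=4):
    r=region.astype(float); v,u=np.nonzero(region); p0=back(f,(u.mean(),v.mean()),z+.01)
    def cost(q):
        m=mask(f,kind,q[0],q[1],q[2],z,S); return 1-np.minimum(m,r).sum()/(np.maximum(m,r).sum()+1e-9)
    best=None
    c=sorted(((cost((p0[0],p0[1],a)),a) for a in yaws))[:4]
    for _,a in c:
        o=minimize(cost,(p0[0],p0[1],a),method="Nelder-Mead",options=dict(initial_simplex=np.array([p0[:2].tolist()+[a]]*4)+np.array([[0,0,0],[.012,0,0],[0,.012,0],[0,0,.3]]),xatol=1e-4,fatol=1e-4))
        if best is None or o.fun<best.fun: best=o
    return best.x, 1-best.fun
def tool():
    o=env.observe(); w,x,y,z=o["ee_rot"]; return o["tool_pos"],np.degrees(2*np.arctan2(y,x)),o
def flange(kind,q):
    s=-.014 if kind=="right" else .014
    return q[0]+s*np.cos(q[2]), q[1]+s*np.sin(q[2])
def report(name,kinds=("left","right"),f=None):
    f=f or env.grab_frame(name)
    for n in("left_bracket_1","right_bracket_1"):
        for d in env.outline_of(name,n):
            reg=np.array(d["region"]); rgb=np.array(f["image"])[reg].mean(0)
            if reg.sum()<20: continue
            for k in kinds:
                q,i=fit(f,reg,k); print(n[:5],k,"conf %.2f iou %.3f"%(d["confidence"],i),"x %.4f y %.4f yaw %.1f"%(q[0],q[1],np.degrees(q[2])%360),"fl",np.round(flange(k,q),4),"rgb",rgb.round(),"box",[round(float(v)) for v in d["box"]])
    return f
E
python3 - <<'E'
from h import *
f=report("top")
for n in("blue_tray","yellow_tray"):
    for cam in("top","scene"):
        if cam=="scene": f2=env.grab_frame("scene")
        else: f2=f
        if cam=="top": d=env.outline_of("top",n)
        else: d=env.outline_of("scene",n)
        for e in d[:1]:
            q,i=fit(f2,np.array(e["region"]),"tray",yaws=np.arange(0,np.pi,np.pi/8)); print(n,cam,i,q[:2],np.degrees(q[2]))
    
for n in("lemon","salt","timer"):
  for d in env.search_frame("scene",n)[:1]:
    b=d["box"]; print(n,back(f2,((b[0]+b[2])/2,(b[1]+b[3])/2),.03))
print(env.observe()["time_s"])
E
```

```text
left_ left conf 0.69 iou 0.847 x 0.4550 y -0.2090 yaw 354.5 fl [ 0.4689 -0.2103] rgb [162. 163. 172.] box [226, 204, 243, 224]
left_ right conf 0.69 iou 0.714 x 0.4533 y -0.2136 yaw 99.2 fl [ 0.4555 -0.2274] rgb [162. 163. 172.] box [226, 204, 243, 224]
left_ left conf 0.66 iou 0.874 x 0.4345 y -0.3616 yaw 16.3 fl [ 0.4479 -0.3577] rgb [157. 158. 167.] box [269, 216, 286, 229]
left_ right conf 0.66 iou 0.693 x 0.4347 y -0.3637 yaw 127.9 fl [ 0.4433 -0.3747] rgb [157. 158. 167.] box [269, 216, 286, 229]
right left conf 0.58 iou 0.725 x 0.4034 y -0.7489 yaw 141.4 fl [ 0.3924 -0.7401] rgb [ 63. 149. 144.] box [385, 231, 400, 256]
right right conf 0.58 iou 0.862 x 0.4057 y -0.7493 yaw 258.5 fl [ 0.4085 -0.7356] rgb [ 63. 149. 144.] box [385, 231, 400, 256]
right left conf 0.54 iou 0.703 x 0.5894 y -0.3419 yaw 307.9 fl [ 0.598 -0.353] rgb [149. 149. 158.] box [269, 172, 283, 191]
right right conf 0.54 iou 0.889 x 0.5834 y -0.3418 yaw 43.7 fl [ 0.5732 -0.3514] rgb [149. 149. 158.] box [269, 172, 283, 191]
right left conf 0.43 iou 0.677 x 0.5569 y -0.2082 yaw 41.5 fl [ 0.5674 -0.1989] rgb [156. 157. 166.] box [228, 175, 246, 188]
right right conf 0.43 iou 0.728 x 0.5580 y -0.2147 yaw 137.1 fl [ 0.5683 -0.2242] rgb [156. 157. 166.] box [228, 175, 246, 188]
blue_tray top 0.9431872813081547 [ 0.60173253 -0.0229498 ] 2.2126076079942325
blue_tray scene 0.9732275367651917 [ 0.61005741 -0.01908108] 181.90684590021075
yellow_tray top 0.9236200538970263 [0.62255196 0.13806568] 2.4296199446759985
yellow_tray scene 0.9701962299660526 [0.62687863 0.14199727] 182.18075822298553
lemon [ 0.72735265 -0.29089015  0.03      ]
salt [ 0.76388577 -0.16545416  0.03      ]
timer [0.43340994 0.08915239 0.03      ]
1.4
```

>>> {"name": "play_rows", "arguments": {"rows": [[[0.7, 0.5, -0.1], [0, 0, 1], 0.2], [[0.7, 0.5, -0.1], [0, 0, 1], 0.2], [[0.7, 0.5, -0.1], [0, 0, 1], 0.2], [[0.7, 0.5, -0.1], [0, 0, 1], 0.2], [[0.7, 0.5, -0.1], [0, 0, 1], 0.2], [[0.7, 0.5, -0.1], [0, 0, 1], 0.2], [[0.7, 0.5, -0.1], [0, 0, 1], 0.2], [[0.7, 0.5, -0.1], [0, 0, 1], 0.2], [[0.7, 0.5, -0.1], [0, 0, 1], 0.2], [[0.7, 0.5, -0.1], [0, 0, 1], 0.2]], "grip_force": 50}}

```text
time_s: 2.65
tool_pos: [0.4236, -0.3655, 0.2062]
ee_rot: [0.0, 0.594, 0.804, -0.0]
force: [-0.4, 0.6, 0.6]
opening: 0.0512
grip_force: 0.0
```

>>> {"name": "play_rows", "arguments": {"rows": [[[0, 0, 0], [0, 0, 0], 0.2]]}}

```text
time_s: 2.78
tool_pos: [0.4237, -0.3652, 0.2061]
ee_rot: [-0.0, 0.596, 0.803, 0.0]
force: [0.2, 0.8, -0.2]
opening: 0.0511
grip_force: 0.0
```

Run:
```python
from h import *
f=report("wrist",("left","right"))
cv2.imwrite("pics/w1.png",f["image"][:,:,::-1])
W=np.array(f["world_to_cam"]); print((-W[:3,:3].T@W[:3,3]).round(3), W[2,:3].round(3)); print(tool()[:2],tool()[2]["time_s"])
```

```text
left_ left conf 0.86 iou 0.914 x 0.4536 y -0.2107 yaw 351.6 fl [ 0.4675 -0.2127] rgb [240. 240. 240.] box [299, 5, 362, 68]
left_ right conf 0.86 iou 0.679 x 0.4491 y -0.2159 yaw 90.8 fl [ 0.4493 -0.2299] rgb [240. 240. 240.] box [299, 5, 362, 68]
right left conf 0.76 iou 0.637 x 0.2724 y -0.4704 yaw 11.3 fl [ 0.2861 -0.4676] rgb [ 76. 238. 234.] box [100, 184, 142, 233]
right right conf 0.76 iou 0.891 x 0.2884 y -0.4699 yaw 338.1 fl [ 0.2754 -0.4647] rgb [ 76. 238. 234.] box [100, 184, 142, 233]
right left conf 0.71 iou 0.686 x 0.5545 y -0.2138 yaw 40.7 fl [ 0.5651 -0.2047] rgb [230. 229. 229.] box [396, 33, 457, 103]
right right conf 0.71 iou 0.921 x 0.5569 y -0.2150 yaw 139.2 fl [ 0.5675 -0.2241] rgb [230. 229. 229.] box [396, 33, 457, 103]
right left conf 0.63 iou 0.965 x 0.6651 y -0.1846 yaw 109.1 fl [ 0.6605 -0.1713] rgb [ 62. 202. 197.] box [486, 47, 512, 68]
right right conf 0.63 iou 0.965 x 0.6558 y -0.1581 yaw 109.1 fl [ 0.6604 -0.1713] rgb [ 62. 202. 197.] box [486, 47, 512, 68]
right left conf 0.61 iou 0.632 x 0.5839 y -0.3400 yaw 297.0 fl [ 0.5903 -0.3525] rgb [233. 232. 232.] box [360, 158, 411, 212]
right right conf 0.61 iou 0.874 x 0.5816 y -0.3402 yaw 45.2 fl [ 0.5717 -0.3502] rgb [233. 232. 232.] box [360, 158, 411, 212]
[ 0.399 -0.286  0.347] [ 0.093 -0.31  -0.946]
(array([ 0.42263421, -0.36623073,  0.20634496]), np.float64(106.66586351564929)) 2.925
```

View pics/w1.png

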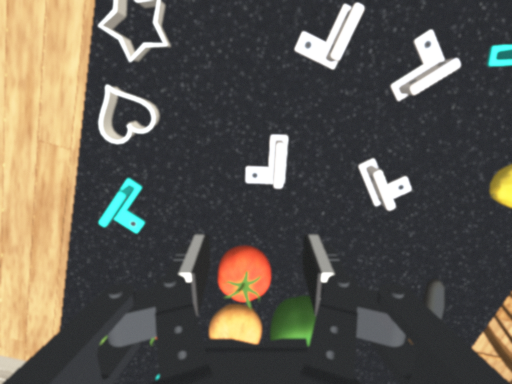

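```bash
cat >> h.py <<'E'
def seg(f,kind,x,y,yaw,z=0,pr=True):
    im=np.array(f["image"]); b=((im.min(2)>110)&(im.max(2).astype(int)-im.min(2)<40)).astype(np.uint8)
    n,l,st,c=cv2.connectedComponentsWithStats(b,connectivity=4); p=proj(f,[[x,y,z+.01]])[0]
    i=min((j for j in range(1,n) if st[j,4]>60),key=lambda j:np.hypot(*(c[j]-p)))
    reg=cv2.morphologyEx((l==i).astype(np.uint8),cv2.MORPH_CLOSE,np.ones((5,5),np.uint8))>0
    q,s=fit(f,reg,kind,z,np.radians(yaw)+np.array([-.2,0,.2]),S=4)
    if pr: print(kind,"iou %.3f"%s,"x %.4f y %.4f yaw %.1f"%(q[0],q[1],np.degrees(q[2])%360),"flange",np.round(flange(kind,q),4),"px dist %.0f"%np.hypot(*(c[i]-p)))
    return q,s
E
python3 - <<'E'
from h import *
f=env.grab_frame("wrist")
for a in (("left",.4345,-.3616,16),("left",.4536,-.2107,-8),("right",.5569,-.215,139),("right",.5816,-.34,45)): seg(f,*a)
E
```

```text
left iou 0.891 x 0.4336 y -0.3605 yaw 15.0 flange [ 0.4471 -0.3569] px dist 6
left iou 0.921 x 0.4541 y -0.2094 yaw 354.0 flange [ 0.468  -0.2109] px dist 8
right iou 0.952 x 0.5579 y -0.2138 yaw 139.8 flange [ 0.5686 -0.2229] px dist 9
right iou 0.934 x 0.5822 y -0.3398 yaw 43.9 flange [ 0.5721 -0.3495] px dist 7
```

>>> {"name": "play_rows", "arguments": {"rows": [[[0.5, 0.2, -1], [0, 0, -0.1], 0.2], [[0.5, 0.15, -1], [0, 0, -0.1], 0.2], [[0, 0, -1], [0, 0, 0], 0.2], [[0, 0, -1], [0, 0, 0], 0.2], [[0, 0, -1], [0, 0, 0], 0.2], [[0, 0, -1], [0, 0, 0], 0.2], [[0, 0, -1], [0, 0, 0], 0.2], [[0, 0, -0.8], [0, 0, 0], 0.2], [[0, 0, 0], [0, 0, 0], -1], [[0, 0, 0], [0, 0, 0], -1]]}}

```text
time_s: 4.22
tool_pos: [0.4481, -0.3578, 0.0121]
ee_rot: [0.0, 0.608, 0.794, -0.0]
force: [-0.7, -0.1, 0.4]
opening: 0.0154
grip_force: 0.0
```

>>> {"name": "play_rows", "arguments": {"rows": [[[0, 0, 0], [0, 0, 0], -1], [[0, 0, 0], [0, 0, 0], -1]]}}

```text
time_s: 4.47
tool_pos: [0.4483, -0.3578, 0.0124]
ee_rot: [0.001, 0.607, 0.794, -0.0]
force: [-1.6, -1.5, 7.1]
opening: 0.0093
grip_force: 50.4
```

>>> {"name": "play_rows", "arguments": {"rows": [[[0, 0, 0.6], [0, 0, 0], -1], [[0, 0, 1], [0, 0, 0], -1], [[0.2, 0.4, 1], [0, 0, 0], -1], [[0.4, 0.8, 1], [0, 0, -0.2], -1], [[0.7, 1, 1], [0, 0, -0.2], -1], [[0.7, 1, 1], [0, 0, -0.25], -1], [[0.8, 1, 0], [0, 0, -0.25], -1], [[0.8, 1, 0], [0, 0, -0.25], -1], [[0.8, 1, 0], [0, 0, -0.25], -1], [[0.8, 1, 0], [0, 0, -0.25], -1]]}}

```text
time_s: 5.72
tool_pos: [0.5785, -0.1761, 0.1522]
ee_rot: [0.0, 0.695, 0.719, 0.0]
force: [0.5, -1.0, -1.7]
opening: 0.0087
grip_force: 49.4
```

>>> {"name": "play_rows", "arguments": {"rows": [[[0.8, 1, 0], [0, 0, 0], -1], [[0.4, 0.8, 0], [0, 0, 0], -1], [[0, 0, 0], [0, 0, 0], -1]]}}

```text
time_s: 6.1
tool_pos: [0.6082, -0.1307, 0.1516]
ee_rot: [-0.0, 0.694, 0.72, 0.0]
force: [1.0, -0.4, -1.9]
opening: 0.0089
grip_force: 49.4
```

```bash
cat >> h.py <<'E'
def trays(f,names=("blue_tray","yellow_tray"),cam="wrist"):
    for n in names:
        for e in env.outline_of(cam,n)[:1]:
            r=np.array(e["region"]); q,i=fit(f,r,"tray",yaws=np.radians([-10,2,14])); c,s=np.cos(q[2]),np.sin(q[2])
            print(n,"iou %.3f conf %.2f"%(i,e["confidence"]),q[:2].round(4),"yaw %.1f"%np.degrees(q[2]),"box",[round(float(v)) for v in e["box"]],"far",(q[:2]+.05*np.array([c,s])).round(4),"near",(q[:2]-.05*np.array([c,s])).round(4))
E
python3 - <<'E'
from h import *
f=env.grab_frame("wrist"); cv2.imwrite("pics/w2.png",f["image"][:,:,::-1])
trays(f); t=tool(); print(t[0],t[1],t[2]["opening"],t[2]["time_s"],t[2]["force"])
E
```

```text
blue_tray iou 0.985 conf 0.77 [ 0.6052 -0.0213] yaw 2.0 box [132, 2, 387, 118] far [ 0.6551 -0.0196] near [ 0.5552 -0.023 ]
[ 0.60756297 -0.13259249  0.15148704] 91.985180259573 0.009013722280739574 6.25 [ 0.63543479 -0.20831076 -1.50313263]
```

View pics/w2.png

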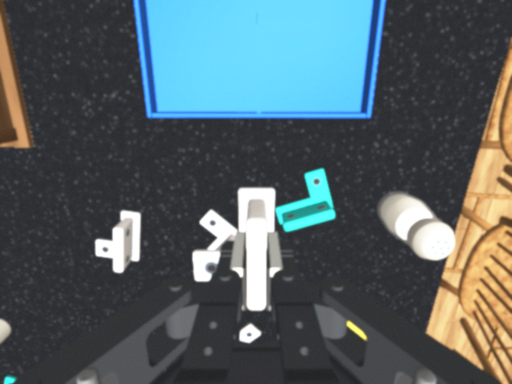

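>>> {"name": "play_rows", "arguments": {"rows": [[[0.5, 0.9, 0], [0, 0, 0], -1], [[0.5, 0.9, 0], [0, 0, 0], -1], [[0.5, 0.9, 0], [0, 0, 0], -1], [[0.5, 0.9, 0], [0, 0, 0], -1], [[0.16, 0.9, -0.5], [0, 0, 0], -1], [[0, 0, -1], [0, 0, 0], -1], [[0, 0, -1], [0, 0, 0], -1], [[0, 0, -1], [0, 0, 0], -1], [[0, 0, -1], [0, 0, 0], -1], [[0, 0, -0.4], [0, 0, 0], -1]]}}

```text
time_s: 7.5
tool_pos: [0.6604, -0.0197, 0.0267]
ee_rot: [-0.001, 0.695, 0.719, -0.001]
force: [-0.3, 0.2, -0.7]
opening: 0.0089
grip_force: 49.4
```

>>> {"name": "play_rows", "arguments": {"rows": [[[0, 0, -0.4], [0, 0, 0], -1], [[0, 0, 0], [0, 0, 0], -1]]}}

```text
time_s: 7.75
tool_pos: [0.6618, -0.0197, 0.0185]
ee_rot: [-0.0, 0.695, 0.719, -0.0]
force: [1.2, -0.6, -1.2]
opening: 0.0092
grip_force: 49.4
```

>>> {"name": "play_rows", "arguments": {"rows": [[[0, 0, -0.1], [0, 0, 0], -1], [[0, 0, 0], [0, 0, 0], -1], [[0, 0, 0], [0, 0, 0], -0.3], [[0, 0, 0], [0, 0, 0], -0.3], [[0, 0, 0], [0, 0, 0], -0.3]]}}

```text
time_s: 8.38
tool_pos: [0.6621, -0.0197, 0.0165]
ee_rot: [0.0, 0.695, 0.719, 0.0]
force: [-0.2, 0.2, 0.2]
opening: 0.0295
grip_force: 0.0
```

>>> {"name": "play_rows", "arguments": {"rows": [[[0, 0, 0.5], [0, 0, 0], -0.3], [[0, 0, 1], [0, 0, 0], -0.3], [[0, 0, 1], [0, 0, 0], -0.3], [[-0.5, -0.5, 1], [0, 0, 0], -0.3], [[-1, -1, 1], [0, 0, -0.2], 0.2], [[-1, -1, 1], [0, 0, -0.2], 0.2], [[-1, -1, 0.2], [0, 0, -0.2], 0.2], [[-1, -1, 0], [0, 0, -0.2], 0.2], [[-1, -1, 0], [0, 0, -0.2], 0.2], [[-1, -1, 0], [0, 0, 0], 0.2]]}}

```text
time_s: 9.62
tool_pos: [0.4987, -0.1829, 0.1599]
ee_rot: [0.001, 0.743, 0.669, 0.0]
force: [0.8, -0.7, 0.6]
opening: 0.0512
grip_force: 0.0
```

Run:
```python
from h import *
t=tool();print(t[0],t[1],t[2]["joint_vel"].round(2))
f=env.grab_frame("wrist"); cv2.imwrite("pics/w3.png",f["image"][:,:,::-1])
for a in (("left",.4541,-.2094,-6),("right",.5579,-.2138,139)): seg(f,*a)
trays(f); t=tool(); print(t[0],t[1],t[2]["opening"],t[2]["time_s"],t[2]["force"])
```

```text
[ 0.4987414  -0.18291832  0.15988387] 83.98445764819141 [-0.51 -0.21 -0.29 -0.09 -0.   -0.51]
left iou 0.910 x 0.4544 y -0.2088 yaw 353.8 flange [ 0.4683 -0.2103] px dist 8
right iou 0.937 x 0.5584 y -0.2126 yaw 140.7 flange [ 0.5693 -0.2215] px dist 9
blue_tray iou 0.915 conf 0.73 [ 0.6057 -0.0213] yaw 1.9 box [242, 0, 491, 64] far [ 0.6557 -0.0196] near [ 0.5557 -0.023 ]
yellow_tray iou 0.920 conf 0.71 [ 0.6058 -0.0215] yaw 1.9 box [241, 2, 494, 64] far [ 0.6558 -0.0198] near [ 0.5558 -0.0231]
[ 0.49884786 -0.18314205  0.15994179] 83.86994525232966 0.050965343351126235 9.775 [ 0.09755278  0.00558324 -0.69560223]
```

View pics/w3.png

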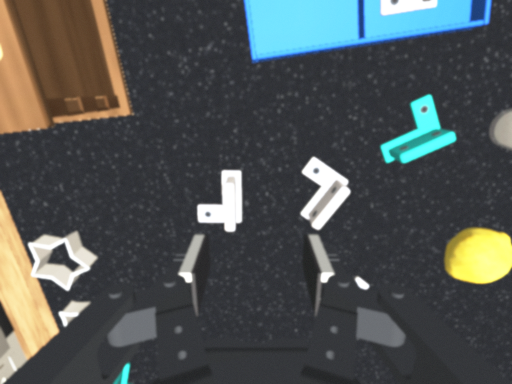

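>>> {"name": "play_rows", "arguments": {"rows": [[[-0.62, -0.55, -0.5], [0, 0, 0], 0.2], [[-0.62, -0.55, -0.9], [0, 0, 0], 0.2], [[0, 0, -1], [0, 0, 0], 0.2], [[0, 0, -1], [0, 0, 0], 0.2], [[0, 0, -1], [0, 0, 0], 0.2], [[0, 0, -1], [0, 0, 0], 0.2], [[0, 0, -0.5], [0, 0, 0], 0.2], [[0, 0, 0], [0, 0, 0], 0.2], [[0, 0, 0], [0, 0, 0], -1], [[0, 0, 0], [0, 0, 0], -1]]}}

```text
time_s: 11.02
tool_pos: [0.469, -0.2099, 0.0121]
ee_rot: [0.001, 0.743, 0.669, 0.0]
force: [-0.7, -0.3, -0.4]
opening: 0.0155
grip_force: 0.0
```

>>> {"name": "play_rows", "arguments": {"rows": [[[0, 0, 0], [0, 0, 0], -1], [[0, 0, 0], [0, 0, 0], -1]]}}

```text
time_s: 11.28
tool_pos: [0.469, -0.2099, 0.0122]
ee_rot: [0.001, 0.743, 0.669, 0.0]
force: [0.8, 0.6, 5.7]
opening: 0.0092
grip_force: 49.8
```

>>> {"name": "play_rows", "arguments": {"rows": [[[0, 0, 0.6], [0, 0, 0], -1], [[0, 0, 1], [0, 0, 0], -1], [[0.2, 0.5, 1], [0, 0, 0.2], -1], [[0.4, 0.7, 1], [0, 0, 0.2], -1], [[0.5, 1, 0.4], [0, 0, 0.2], -1], [[0.5, 1, 0], [0, 0, 0.2], -1], [[0.5, 1, 0], [0, 0, 0.2], -1], [[0.5, 1, 0], [0, 0, 0], -1], [[0.5, 1, 0], [0, 0, 0], -1], [[0.5, 1, 0], [0, 0, 0], -1]]}}

```text
time_s: 12.52
tool_pos: [0.5588, -0.0288, 0.1114]
ee_rot: [0.0, 0.695, 0.719, 0.0]
force: [0.1, 0.6, -0.8]
opening: 0.0089
grip_force: 48.8
```

>>> {"name": "play_rows", "arguments": {"rows": [[[0.14, 0.3, 0], [0, 0, 0], -1], [[0, 0, -0.5], [0, 0, 0], -1], [[0, 0, -1], [0, 0, 0], -1], [[0, 0, -1], [0, 0, 0], -1], [[0, 0, -0.7], [0, 0, 0], -1], [[0, 0, 0], [0, 0, 0], -1]]}}

```text
time_s: 13.28
tool_pos: [0.5604, -0.0229, 0.0296]
ee_rot: [-0.001, 0.695, 0.719, -0.001]
force: [0.8, -0.1, -0.3]
opening: 0.009
grip_force: 48.8
```

>>> {"name": "play_rows", "arguments": {"rows": [[[0, 0, -0.4], [0, 0, 0], -1], [[0, 0, -0.12], [0, 0, 0], -1], [[0, 0, 0], [0, 0, 0], -1], [[0, 0, 0], [0, 0, 0], -0.3], [[0, 0, 0], [0, 0, 0], -0.3], [[0, 0, 0], [0, 0, 0], -0.3]]}}

```text
time_s: 14.02
tool_pos: [0.5621, -0.0221, 0.0185]
ee_rot: [0.0, 0.695, 0.719, 0.0]
force: [0.4, 0.6, 0.1]
opening: 0.0296
grip_force: 0.0
```

>>> {"name": "play_rows", "arguments": {"rows": [[[0, 0, 0.5], [0, 0, 0], -0.3], [[0, 0, 1], [0, 0, 0], -0.3], [[0, 0, 1], [0, 0, 0], -0.3], [[0, -0.5, 1], [0, 0, 0], -0.3], [[0, -1, 1], [0, 0, 0.6], 0.2], [[0, -1, 1], [0, 0, 0.6], 0.2], [[0, -1, 0.3], [0, 0, 0.6], 0.2], [[0, -1, 0], [0, 0, 0.7], 0.2], [[0, -1, 0], [0, 0, 0.7], 0.2], [[0, -1, 0], [0, 0, 0.7], 0.2]]}}

```text
time_s: 15.28
tool_pos: [0.5619, -0.1855, 0.1643]
ee_rot: [0.0, 0.474, 0.88, 0.0]
force: [-0.1, 0.8, 0.2]
opening: 0.0515
grip_force: 0.0
```

>>> {"name": "play_rows", "arguments": {"rows": [[[0.1, -1, 0], [0, 0, 0.7], 0.2], [[0.1, -1, 0], [0, 0, 0.7], 0.2], [[0.1, -1, 0], [0, 0, 0], 0.2], [[0.1, -1, 0], [0, 0, 0], 0.2], [[0, -0.7, 0], [0, 0, 0], 0.2], [[0, 0, 0], [0, 0, 0], 0.2]]}}

```text
time_s: 16.02
tool_pos: [0.5718, -0.3034, 0.1629]
ee_rot: [-0.0, 0.389, 0.921, 0.0]
force: [-1.4, 0.8, 0.2]
opening: 0.0511
grip_force: 0.0
```

Run:
```python
from h import *
f=env.grab_frame("wrist"); cv2.imwrite("pics/w4.png",f["image"][:,:,::-1])
for a in (("right",.5822,-.3398,44),("right",.5584,-.2126,140)): seg(f,*a)
trays(f,["blue_tray"]); t=tool(); print(t[0],t[1],t[2]["opening"],t[2]["time_s"],t[2]["force"])
```

```text
right iou 0.909 x 0.5823 y -0.3394 yaw 44.8 flange [ 0.5723 -0.3493] px dist 7
right iou 0.922 x 0.5579 y -0.2134 yaw 139.8 flange [ 0.5686 -0.2224] px dist 8
blue_tray iou 0.853 conf 0.92 [ 0.6082 -0.0228] yaw 2.0 box [435, 2, 512, 97] far [ 0.6582 -0.021 ] near [ 0.5583 -0.0245]
[ 0.57185617 -0.30185184  0.16317069] 134.3733931677764 0.051368108232768855 16.125 [-0.61005576  0.65733009  0.34591127]
```

View pics/w4.png

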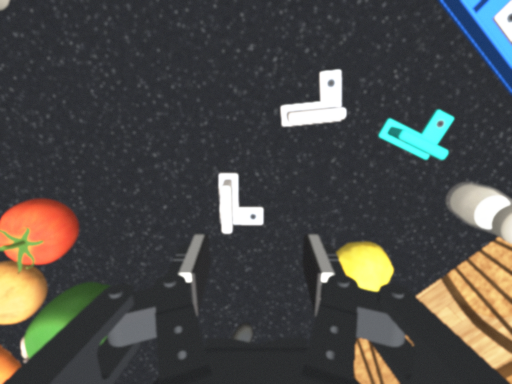

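>>> {"name": "play_rows", "arguments": {"rows": [[[0, -1, -0.5], [0, 0, 0], 0.2], [[0, -0.9, -1], [0, 0, 0], 0.2], [[0, 0, -1], [0, 0, 0], 0.2], [[0, 0, -1], [0, 0, 0], 0.2], [[0, 0, -1], [0, 0, 0], 0.2], [[0, 0, -1], [0, 0, 0], 0.2], [[0, 0, -0.55], [0, 0, 0], 0.2], [[0, 0, 0], [0, 0, 0], 0.2], [[0, 0, 0], [0, 0, 0], -1], [[0, 0, 0], [0, 0, 0], -1]]}}

```text
time_s: 17.38
tool_pos: [0.5725, -0.35, 0.0131]
ee_rot: [0.001, 0.387, 0.922, -0.0]
force: [-1.7, -0.3, -0.3]
opening: 0.0152
grip_force: 0.0
```

>>> {"name": "play_rows", "arguments": {"rows": [[[0, 0, 0], [0, 0, 0], -1], [[0, 0, 0], [0, 0, 0], -1]]}}

```text
time_s: 17.62
tool_pos: [0.5725, -0.35, 0.0132]
ee_rot: [0.001, 0.387, 0.922, -0.0]
force: [0.2, 0.3, 6.4]
opening: 0.009
grip_force: 49.5
```

>>> {"name": "play_rows", "arguments": {"rows": [[[0, 0, 0.6], [0, 0, 0], -1], [[0, 0, 1], [0, 0, 0], -1], [[0.1, 0.5, 1], [0, 0, -0.3], -1], [[0.1, 0.7, 1], [0, 0, -0.5], -1], [[0.1, 1, 1], [0, 0, -0.5], -1], [[0.1, 1, 1], [0, 0, -0.5], -1], [[0.1, 1, 0], [0, 0, -0.5], -1], [[0.1, 1, 0], [0, 0, -0.5], -1], [[0.1, 1, 0], [0, 0, -0.5], -1], [[0.1, 1, 0], [0, 0, -0.5], -1]]}}

```text
time_s: 18.88
tool_pos: [0.592, -0.1688, 0.153]
ee_rot: [0.0, 0.617, 0.787, 0.0]
force: [0.0, 0.4, -0.2]
opening: 0.0091
grip_force: 48.7
```

>>> {"name": "play_rows", "arguments": {"rows": [[[0.1, 1, 0], [0, 0, -0.5], -1], [[0.1, 1, 0], [0, 0, -0.5], -1], [[0.1, 1, 0], [0, 0, -0.5], -1], [[0.1, 1, 0], [0, 0, 0], -1], [[0.1, 1, 0], [0, 0, 0], -1], [[0.1, 1, 0], [0, 0, 0], -1], [[0.1, 1, 0], [0, 0, 0], -1], [[0, 1, 0], [0, 0, 0], -1], [[0, 0, 0], [0, 0, 0], -1]]}}

```text
time_s: 20.0
tool_pos: [0.6093, 0.0318, 0.1528]
ee_rot: [0.0, 0.694, 0.72, 0.0]
force: [-0.5, -0.7, -1.6]
opening: 0.0086
grip_force: 48.7
```

Run:
```python
from h import *
f=env.grab_frame("wrist"); cv2.imwrite("pics/w5.png",f["image"][:,:,::-1])
trays(f); t=tool(); print(t[0],t[1],t[2]["opening"],t[2]["time_s"],t[2]["force"])
```

```text
blue_tray iou 0.618 conf 0.59 [ 0.6055 -0.0208] yaw 2.1 box [146, 172, 356, 271] far [ 0.6555 -0.019 ] near [ 0.5556 -0.0226]
yellow_tray iou 0.982 conf 0.78 [0.6221 0.1398] yaw 2.0 box [152, 2, 402, 121] far [0.6721 0.1415] near [0.5721 0.1381]
[0.60951935 0.02983191 0.15245089] 91.99627535878935 0.009178476717992465 20.15 [-0.07717072  0.38607664 -1.00283772]
```

View pics/w5.png

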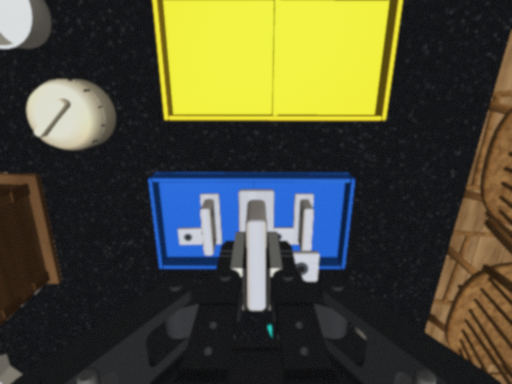

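>>> {"name": "play_rows", "arguments": {"rows": [[[0.5, 0.9, 0], [0, 0, 0], -1], [[0.5, 0.9, 0], [0, 0, 0], -1], [[0.5, 0.9, 0], [0, 0, 0], -1], [[0.5, 0.9, 0], [0, 0, 0], -1], [[0.22, 0.84, -0.5], [0, 0, 0], -1], [[0, 0, -1], [0, 0, 0], -1], [[0, 0, -1], [0, 0, 0], -1], [[0, 0, -1], [0, 0, 0], -1], [[0, 0, -1], [0, 0, 0], -1], [[0, 0, -0.5], [0, 0, 0], -1]]}}

```text
time_s: 21.4
tool_pos: [0.6639, 0.1409, 0.0249]
ee_rot: [-0.001, 0.695, 0.719, -0.001]
force: [-1.0, -0.7, -0.4]
opening: 0.0093
grip_force: 48.8
```

>>> {"name": "play_rows", "arguments": {"rows": [[[0, 0, -0.3], [0, 0, 0], -1], [[0, 0, 0], [0, 0, 0], -1]]}}

```text
time_s: 21.65
tool_pos: [0.665, 0.1412, 0.0194]
ee_rot: [-0.0, 0.695, 0.719, -0.0]
force: [0.7, 0.4, -1.5]
opening: 0.0095
grip_force: 48.8
```

>>> {"name": "play_rows", "arguments": {"rows": [[[0, 0, -0.08], [0, 0, 0], -1], [[0, 0, 0], [0, 0, 0], -1], [[0, 0, 0], [0, 0, 0], -0.3], [[0, 0, 0], [0, 0, 0], -0.3], [[0, 0, 0], [0, 0, 0], -0.3], [[0, 0, 0.5], [0, 0, 0], -0.3], [[0, 0, 1], [0, 0, 0], -0.3], [[0, 0, 1], [0, 0, 0], -0.3], [[0, -0.4, 1], [0, 0, 0], -0.3], [[-0.2, -0.7, 1], [0, 0, -0.2], -0.3]]}}

```text
time_s: 22.9
tool_pos: [0.6601, 0.114, 0.1318]
ee_rot: [0.0, 0.705, 0.71, 0.0]
force: [-0.2, -0.6, -0.3]
opening: 0.0297
grip_force: 0.0
```

>>> {"name": "play_rows", "arguments": {"rows": [[[-0.3, -1, 1], [0, 0, -0.5], 0.2], [[-0.3, -1, 0], [0, 0, -0.5], 0.2], [[-0.3, -1, 0], [0, 0, -0.5], 0.2], [[-0.3, -1, 0], [0, 0, -0.5], 0.2], [[-0.3, -1, 0], [0, 0, -0.5], 0.2], [[-0.3, -1, 0], [0, 0, -0.5], 0.2], [[-0.3, -1, 0], [0, 0, -0.5], 0.2], [[-0.3, -1, 0], [0, 0, -0.5], 0.2], [[-0.3, -1, 0], [0, 0, -0.5], 0.2], [[-0.3, -1, 0], [0, 0, -0.5], 0.2]]}}

```text
time_s: 24.15
tool_pos: [0.5848, -0.137, 0.1561]
ee_rot: [0.0, 0.905, 0.425, 0.0]
force: [-0.1, -0.4, 0.1]
opening: 0.0514
grip_force: 0.0
```

>>> {"name": "play_rows", "arguments": {"rows": [[[-0.3, -1, 0], [0, 0, 0], 0.2], [[-0.2, -0.8, 0], [0, 0, 0], 0.2], [[0, 0, 0], [0, 0, 0], 0.2]]}}

```text
time_s: 24.52
tool_pos: [0.5723, -0.1824, 0.1555]
ee_rot: [0.0, 0.905, 0.425, 0.0]
force: [0.5, -0.5, 0.6]
opening: 0.0513
grip_force: 0.0
```

Run:
```python
from h import *
f=env.grab_frame("wrist"); cv2.imwrite("pics/w6.png",f["image"][:,:,::-1])
seg(f,"right",.558,-.2132,140)
t=tool(); print(t[0],t[1],t[2]["opening"],t[2]["time_s"],t[2]["force"])
```

```text
right iou 0.937 x 0.5591 y -0.2127 yaw 140.2 flange [ 0.5699 -0.2216] px dist 10
[ 0.57246225 -0.18156561  0.15537398] 50.342461444989624 0.05144820150272135 24.575 [-0.46626966  0.129367    0.53560533]
```

View pics/w6.png

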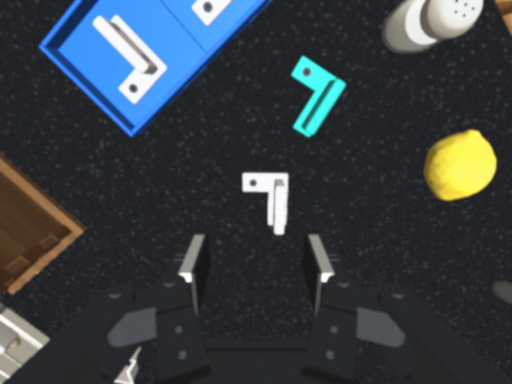

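>>> {"name": "play_rows", "arguments": {"rows": [[[-0.06, -0.8, -0.5], [0, 0, 0], 0.2], [[-0.06, -0.8, -1], [0, 0, 0], 0.2], [[0, 0, -1], [0, 0, 0], 0.2], [[0, 0, -1], [0, 0, 0], 0.2], [[0, 0, -1], [0, 0, 0], 0.2], [[0, 0, -1], [0, 0, 0], 0.2], [[0, 0, -0.25], [0, 0, 0], 0.2], [[0, 0, 0], [0, 0, 0], 0.2], [[0, 0, 0], [0, 0, 0], -1], [[0, 0, 0], [0, 0, 0], -1]]}}

```text
time_s: 25.82
tool_pos: [0.57, -0.2214, 0.0122]
ee_rot: [0.001, 0.905, 0.426, 0.0]
force: [0.2, -0.8, 0.2]
opening: 0.0155
grip_force: 0.0
```

>>> {"name": "play_rows", "arguments": {"rows": [[[0, 0, 0], [0, 0, 0], -1], [[0, 0, 0], [0, 0, 0], -1]]}}

```text
time_s: 26.08
tool_pos: [0.57, -0.2214, 0.0122]
ee_rot: [0.001, 0.905, 0.426, 0.001]
force: [-0.1, 0.2, 6.3]
opening: 0.009
grip_force: 49.9
```

>>> {"name": "play_rows", "arguments": {"rows": [[[0, 0, 0.6], [0, 0, 0], -1], [[0, 0, 1], [0, 0, 0], -1], [[0, 0.4, 1], [0, 0, 0.2], -1], [[0, 0.7, 1], [0, 0, 0.5], -1], [[0, 1, 1], [0, 0, 0.5], -1], [[0, 1, 0.4], [0, 0, 0.5], -1], [[0.04, 1, 0], [0, 0, 0.5], -1], [[0.04, 1, 0], [0, 0, 0.5], -1], [[0.04, 1, 0], [0, 0, 0.5], -1], [[0.04, 1, 0], [0, 0, 0.5], -1]]}}

```text
time_s: 27.32
tool_pos: [0.5733, -0.0428, 0.1371]
ee_rot: [0.0, 0.765, 0.644, 0.0]
force: [0.5, -0.0, -1.8]
opening: 0.0089
grip_force: 48.8
```

>>> {"name": "play_rows", "arguments": {"rows": [[[0.04, 1, 0], [0, 0, 0.5], -1], [[0.04, 1, 0], [0, 0, 0.5], -1], [[0.04, 1, 0], [0, 0, 0.5], -1], [[0.04, 1, 0], [0, 0, 0], -1], [[0.04, 1, 0], [0, 0, 0], -1], [[0, 1, 0], [0, 0, 0], -1], [[0, 0.9, 0], [0, 0, 0], -1], [[0, 0.4, 0], [0, 0, 0], -1], [[0, 0, 0], [0, 0, 0], -1]]}}

```text
time_s: 28.45
tool_pos: [0.5784, 0.1391, 0.1366]
ee_rot: [0.0, 0.694, 0.72, 0.0]
force: [0.2, -1.3, -0.9]
opening: 0.0093
grip_force: 48.8
```

Down 0.120 m to tip height about 0.0165 m.

>>> {"name": "play_rows", "arguments": {"rows": [[[0, 0, -0.5], [0, 0, 0], -1], [[0, 0, -1], [0, 0, 0], -1], [[0, 0, -1], [0, 0, 0], -1], [[0, 0, -1], [0, 0, 0], -1], [[0, 0, -0.8], [0, 0, 0], -1], [[0, 0, -0.35], [0, 0, 0], -1], [[0, 0, 0], [0, 0, 0], -1], [[0, 0, 0], [0, 0, 0], -1]]}}

```text
time_s: 29.45
tool_pos: [0.579, 0.1387, 0.0207]
ee_rot: [0.0, 0.695, 0.719, 0.0]
force: [0.0, -0.6, -1.0]
opening: 0.0092
grip_force: 48.8
```

>>> {"name": "play_rows", "arguments": {"rows": [[[0, 0, -0.16], [0, 0, 0], -1], [[0, 0, 0], [0, 0, 0], -1], [[0, 0, 0], [0, 0, 0], -0.3], [[0, 0, 0], [0, 0, 0], -0.3], [[0, 0, 0], [0, 0, 0], -0.3], [[0, 0, 0.5], [0, 0, 0], -0.3], [[0, 0, 1], [0, 0, 0], -0.3], [[0, 0, 1], [0, 0, 0], -0.3], [[0, -0.4, 1], [0, 0, 0], -0.3], [[0, -1, 1], [0, 0, 0], -0.3]]}}

```text
time_s: 30.7
tool_pos: [0.5785, 0.1042, 0.1303]
ee_rot: [0.0, 0.694, 0.72, 0.0]
force: [1.6, -0.5, 0.2]
opening: 0.0304
grip_force: 0.0
```

>>> {"name": "play_rows", "arguments": {"rows": [[[0, -1, 1], [0, 0, 0], -0.3], [[0, -1, 1], [0, 0, 0], -0.3], [[0, -1, 0.6], [0, 0, 0], -0.3], [[0, -1, 0], [0, 0, 0], -0.3], [[0, -0.5, 0], [0, 0, 0], -0.3], [[0, 0, 0], [0, 0, 0], -0.3], [[0, 0, 0], [0, 0, 0], -0.3]]}}

```text
time_s: 31.58
tool_pos: [0.5784, -0.008, 0.1935]
ee_rot: [-0.0, 0.695, 0.719, 0.0]
force: [-0.5, 0.7, 0.2]
opening: 0.03
grip_force: 0.0
```

Run:
```python
from h import *
f=env.grab_frame("wrist"); cv2.imwrite("pics/w7.png",f["image"][:,:,::-1])
trays(f)
for a in (("right",.577-.014+.002,.138,182),("right",.679,.1415,2),("left",.648,-.02,2),("left",.5485,-.022,2)):
    try: seg(f,*a,z=.004)
    except Exception as e: print(e)
t=tool(); print(t[0],t[1],t[2]["opening"],t[2]["time_s"])
```

```text
blue_tray iou 0.806 conf 0.73 [ 0.6052 -0.0221] yaw 1.9 box [186, 133, 379, 223] far [ 0.6552 -0.0205] near [ 0.5553 -0.0238]
yellow_tray iou 0.788 conf 0.60 [0.6204 0.1392] yaw 2.1 box [199, 0, 419, 82] far [0.6703 0.141 ] near [0.5704 0.1373]
right iou 0.915 x 0.5634 y 0.1385 yaw 181.8 flange [0.5774 0.139 ] px dist 8
right iou 0.713 x 0.6779 y 0.1410 yaw 359.1 flange [0.6639 0.1412] px dist 16
left iou 0.777 x 0.6469 y -0.0207 yaw 3.7 flange [ 0.6609 -0.0198] px dist 6
left iou 0.846 x 0.5473 y -0.0243 yaw 2.8 flange [ 0.5613 -0.0236] px dist 8
[ 0.57846025 -0.00789296  0.19347201] 92.05604622923242 0.03008055651075127 31.725
```

View pics/w7.png

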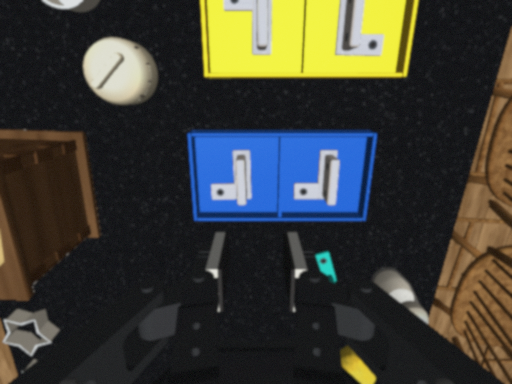

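The picture shows one flat bracket in every compartment. The left-hand ones are in blue, at (232,180) and (318,178). The right-hand ones are in yellow, at (250,25) and (358,25). The gripper is clear and the bystanders have not moved.

```bash
python3 -c "
from plant import env
print(env.finish_job())"
```

```text
the job is handed in; nothing more can be done
None
```

The job is handed in at about 32 s: both left-hand brackets lie flat in the blue tray and both right-hand brackets in the yellow, one per compartment, with the trays, bystanders and turquoise look-alikes left where they stood.

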